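# Peel the top carry tray off a stuck nest and hold it out to the customer

## Robot

A 6-joint arm with a two-finger parallel gripper is mounted at the origin on the work surface. World frame = base frame: x ahead of the robot, y to its left, z up, the work surface at z = 0. Lengths are in m, angles in rad, forces in N, time in s.
With the tool pointing down it reaches from about 0.35 to 0.775 m from the base axis. Payload 7.3 kg.
Tool frame: the origin (TCP) lies midway between the tips of the shut fingers; the grasp point (between the pads) lies 19 mm behind it; z points along the fingers, y is the direction in which the jaws open and shut (so a half turn about z gives the same grasp; the last joint's range is limited). The gripper opens to 92 mm and grips with 3 to 60 N. Pads are 19 mm wide; open, the fingers measure 130 mm over their backs; the gripper's body (75 mm by 190 mm) begins 47 mm behind the grasp point.
Start: joints at [-1.464, 0.342, 1.524, -0, 1.275, -0.146], TCP at [0.131, -0.508, 0.227] pointing down, gripper open.
Joint ranges: [-2.53, 2.53], [-0.77, 2.02], [0.04, 2.7], [-1, 4.14], [0.28, 2.66], [-3.11, 3.11]. Speed limits (rad/s): [2.57, 2.57, 3.14, 3.14, 3.14, 3.14].

## Interface

Orientations are given as [roll, pitch, yaw] about the fixed x, y, z axes, in that order (R = Rz(yaw) Ry(pitch) Rx(roll)).
In Python, from cell import robot, imaging gives the robot as it stands. The module is installed in compiled form; this text tells all that it offers.
- The arm moves only by the tool send_rows, never from a script. Its argument "plan" is a list of rows, each a list of 3 entries, a list of its own where there are three numbers: the shift along the world's x, y, z in m, then the turn, a rotation vector about the world's x, y, z in rad, then the closure in counts, from 0 (fully open) to 255 (shut). A call has 1 to 20 rows; each row shifts and turns the commanded pose from where the row before left it; what a row does not reach is not made up. A row lasts 1/10 s, in which the tool goes at most 50 mm and 8.59 degrees, less where a joint would pass 70% of its speed; a pose out of reach is approached as far as the arm can. A call is refused whole if a number of a shift passes 0.05 or a number of a turn 0.15, either way. A call with a gripper value outside its range is refused whole. The fingers move at their own pace and stop on an object; "newtons" is the grip in N (left out, the last holds). Time passes only in rows, so rows that do not move let the fingers close. It gives the time, the measured TCP pose, the force and the opening at its end, in the units of the state.
- robot.observe(): the state, without advancing time (a new reading comes with each control period).
- imaging.read_camera(name): name is "scene" or "top"; returns a dict with "pixels" (384x512x3 uint8, red, green, blue), "fx", "fy", "cx", "cy" (pixels), "world_from_camera" (4x4, takes a point from camera to world coordinates). Camera axes: x right, y down, z forward; pixel columns grow to the right and rows downward; lengths in m; the calibration is good to about 2 mm. A picture is of the moment at which its call begins. There is no depth.
- robot.hand_in(): hands the job in, once; it reports no verdict.
The state is a dict: "time": time; "qpos": joint angles; "qvel": joint speeds; "joint_efforts": joint torques, N m; "tool_pos": TCP position; "tool_rot": TCP orientation; "contact_force": force on the tool from outside, world axes, zero at the start; "torque": the same for the moment, N m; "opening": finger opening in m.
Only numpy, scipy, OpenCV 4.12 (cv2) and the standard library are available. Lean on these libraries where they do the work, as an engineer would, in place of code of your own. Each camera call takes 0.05 s, during which the arm holds its last target.

## Task

The plastic carry trays are nested in a stack and stick together. Take the top tray near one corner and lift that corner first, well up out of the nest, while the opposite corner is still resting in the stack, so that the tray peels off and the trays below stay standing where they are; leave the jars, spray bottle and card terminal alone. Then hold the tray out over the middle of the black serving mat, level, pockets up, about a hand's breadth above the mat, and finish while holding it there: do not put it down or let go.

Things in the scene. Friction and masses are not known exactly. Their poses are not given: they have to be found in the camera images.
- tray: Top tray: grey formed plastic, 200 (x) by 150 (y) by 34 mm, 120 g, 3 x 2 open pockets (53 by 59, 31 mm deep). Origin: centre of underside; z up, open side. Its stiff border, 12 mm wide, has upright faces from the top (z 34) down to z 18 mm: pinch it with one finger in a corner pocket, one outside, 30 to 45 mm from a corner. Deeper than 16 mm the next tray's border, same outline, is pinched too.
- stack: The eight trays below, same outline, nested at 16 mm pitch and stuck fast as one loose piece, 1 kg, 146 mm high. Origin: centre of its underside on the counter; axes parallel to the tray's. The top tray's origin sits 128 mm above, its top at 162 mm, border resting on border. Pulled straight up, the stack may come along; tilted up slowly some 12 degrees about the opposite edge, the tray snaps free row by row.
- corner0 (a point): Top outer corner of the tray's border (before rounding), at tray x, y, z = -100, -75, 34 mm; axes as the tray's. The corner is rounded, radius 10 mm. What makes the tray stick: six hidden springy nubs in the stack, three along each long side at tray x = -61, 0, 61 mm, catch a bead at the foot of its pockets; 2 mm of free play, then some 1.5 to 2 N each, free once raised 7 mm there.
- corner1 (a point): Top outer corner of the tray's border (before rounding), at tray x, y, z = -100, 75, 34 mm; axes as the tray's. Below the border, from 18 mm down, the pocket walls stand 3 to 5 mm further in.
- corner2 (a point): Top outer corner of the tray's border (before rounding), at tray x, y, z = 100, 75, 34 mm; axes as the tray's. Ribs 8 mm wide part the pockets.
- corner3 (a point): Top outer corner of the tray's border (before rounding), at tray x, y, z = 100, -75, 34 mm; axes as the tray's. 
- mat: Black rubber serving mat lying fixed on the counter, 200 (x) by 220 (y) by 4 mm. Origin: centre of its underside; z up. It lies to one side of the robot's middle and the stack to the other.
- jar_a: Small amber balm jar with a black lid, 52 mm across, 46 mm high, loose; origin at the centre of its underside. Leave alone.
- jar_b: A second jar like jar_a. Leave alone.
- spray: Amber spray bottle with a black cap, 48 mm across, 150 mm high, loose; origin at the centre of its underside. Leave alone.
- terminal: White wedge-shaped card terminal, 85 by 150 mm, about 45 mm high, loose; origin at the centre of its underside. Leave alone.

How it is judged:
By the outcome, as a careful person would: the job done as asked, in the order asked, and still so for the second after the job is handed in, while the arm keeps its last pose, push and grip.
It also fails if it takes over 51 s, if anything falls off the work surface, if the arm or the gripper's body presses on something with over 40 N, if the wrist force passes 120 N, or if a joint passes its speed limit or range.

## Working session

There is one attempt and no reset: what is moved stays moved. The work goes in short steps, Python scripts to look and compute and a tool call to move; the robot and the scene stay as the last step left them, time stands still between calls to the robot, and variables do not carry over. Pictures are saved under pics/ and viewed, and the job is handed in when it is done.

Besides the shell and the picture viewer there is one more tool, called after ">>>" as a command line: name --argument value ..., lists and objects as JSON in quotes. send_rows: Moves the arm, as the interface text tells. Its arguments: {"type":"object","properties":{"plan":{"type":"array"},"newtons":{"type":"number"}},"required":["plan"]}

```bash
ls; mkdir -p pics; python3 - <<'E'
from cell import robot, imaging
import cv2, numpy as np
print(robot.observe())
for n in ("scene","top"):
    c=imaging.read_camera(n); cv2.imwrite(f"pics/{n}0.png",c["pixels"][:,:,::-1])
    np.savez(f"{n}0.npz",**c)
    print(n,c["fx"],c["fy"],c["cx"],c["cy"],np.round(c["world_from_camera"],3).tolist())
E
```

```text
pics
{'time': 0.0, 'qpos': array([-1.46400942e+00,  3.42710671e-01,  1.52506100e+00, -6.03374769e-06,
        1.27537874e+00, -1.45999205e-01]), 'qvel': array([-0.00094908,  0.00131533,  0.00072073,  0.00087483, -0.00013896,
        0.00089414]), 'joint_efforts': array([-1.74886478e-03, -4.31247389e+01, -2.44218242e+01,  7.16342381e-02,
        5.59303060e-02, -1.20354375e-04]), 'tool_pos': array([ 0.13127849, -0.50788564,  0.22603587]), 'tool_rot': array([-3.14005063e+00, -2.20915414e-04,  2.52787708e-01]), 'contact_force': array([0.58595281, 1.09859877, 0.51275788]), 'torque': array([-0.02533118, -0.00902761,  0.03459246]), 'opening': 0.09153072619033298}
scene 400.20623722986255 400.20623722986255 249.762907139701 190.73013163918912 [[0.865, 0.403, -0.299, 0.945], [0.501, -0.693, 0.518, -0.667], [0.002, -0.598, -0.801, 1.03], [0.0, 0.0, 0.0, 1.0]]
top 491.1293971091372 491.1293971091372 251.16409318335198 188.02693262610842 [[-0.004, -0.985, 0.171, 0.335], [-1.0, 0.005, 0.01, -0.099], [-0.01, -0.171, -0.985, 1.659], [0.0, 0.0, 0.0, 1.0]]
```

View pics/scene0.png

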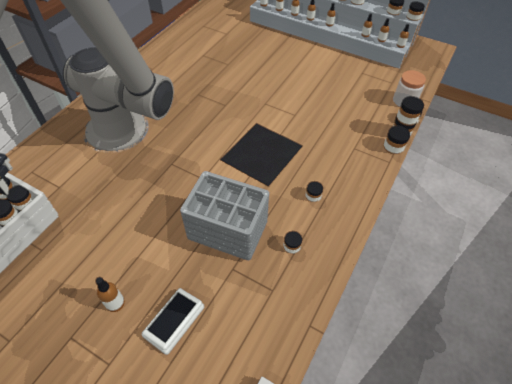

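View pics/top0.png

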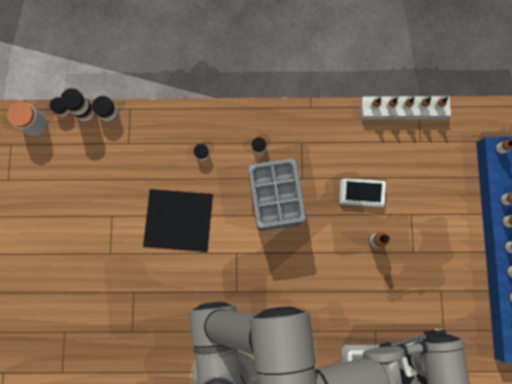

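The scene view shows the grey stack near (228,212), the mat at (262,153) and jars at (314,190) and (293,241). In the top view the tray is at (277,194), the mat at (180,220) and jar_b at (259,145), just beyond the stack. Zooming in to get the corners.

```bash
cat > h.py <<'E'
import numpy as np, cv2
def ray(c,u,v):
    M=c["world_from_camera"]; d=M[:3,:3]@np.array([(u-c["cx"])/c["fx"],(v-c["cy"])/c["fy"],1.]); return M[:3,3],d
def onplane(c,u,v,z):
    o,d=ray(c,u,v); return o+d*(z-o[2])/d[2]
def proj(c,p):
    M=np.linalg.inv(c["world_from_camera"]); q=M[:3,:3]@np.array(p)+M[:3,3]
    return np.array([c["fx"]*q[0]/q[2]+c["cx"],c["fy"]*q[1]/q[2]+c["cy"]])
E
python3 - <<'E'
import numpy as np,cv2
from h import *
T=dict(np.load("top0.npz"));S=dict(np.load("scene0.npz"))
t=T["pixels"];s=S["pixels"]
def mask(im,r,lo,hi):
    x0,y0,x1,y1=r; m=np.zeros(im.shape[:2],np.uint8)
    h=cv2.cvtColor(im,cv2.COLOR_RGB2HSV); m[y0:y1,x0:x1]=cv2.inRange(h,lo,hi)[y0:y1,x0:x1]
    cs,_=cv2.findContours(m,cv2.RETR_EXTERNAL,cv2.CHAIN_APPROX_NONE); c=max(cs,key=cv2.contourArea)
    return m,c
m,c=mask(t,(240,150,315,240),(0,0,90),(180,60,255))
r=cv2.minAreaRect(c);b=cv2.boxPoints(r);print("tray top",r,cv2.contourArea(c))
for p in b: print(p,onplane(T,*p,0.162).round(4))
m,c=mask(t,(135,180,225,260),(0,0,0),(180,255,50))
r=cv2.minAreaRect(c);b=cv2.boxPoints(r);print("mat",r)
P=[onplane(T,*p,0.004) for p in b]
for p in P: print(p.round(4))
print(np.mean(P,0))
cv2.imwrite("pics/tz.png",cv2.resize(t[140:250,230:330,::-1],None,fx=5,fy=5,interpolation=cv2.INTER_CUBIC))
cv2.imwrite("pics/sz.png",cv2.resize(s[160:270,170:320,::-1],None,fx=5,fy=5,interpolation=cv2.INTER_CUBIC))
E
```

```text
tray top ((275.98651123046875, 192.41891479492188), (65.26639556884766, 49.81289291381836), 80.53767395019531) 3062.0
[246.05408 164.32431] [ 0.6699 -0.0691  0.162 ]
[295.1892  156.13513] [ 0.6951 -0.2228  0.162 ]
[305.91895 220.51352] [ 0.493  -0.2518  0.162 ]
[256.7838 228.7027] [ 0.4687 -0.1015  0.162 ]
mat ((177.5413818359375, 220.0034637451172), (63.03152084350586, 56.38788604736328), 4.763641834259033)
[0.4282 0.2783 0.004 ]
[0.6197 0.2687 0.004 ]
[0.6004 0.053  0.004 ]
[0.4098 0.0668 0.004 ]
[0.51451155 0.16669584 0.004     ]
```

View pics/tz.png

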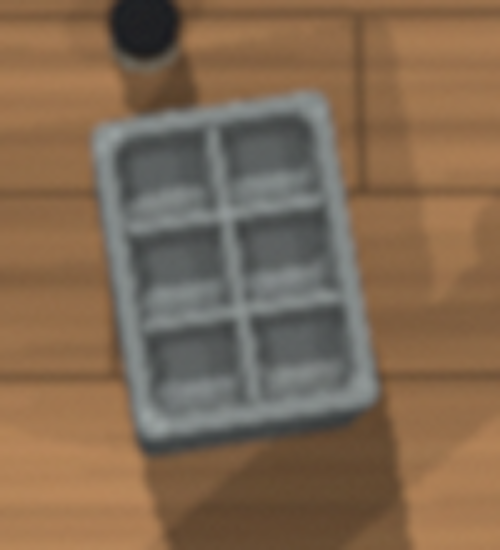

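View pics/sz.png

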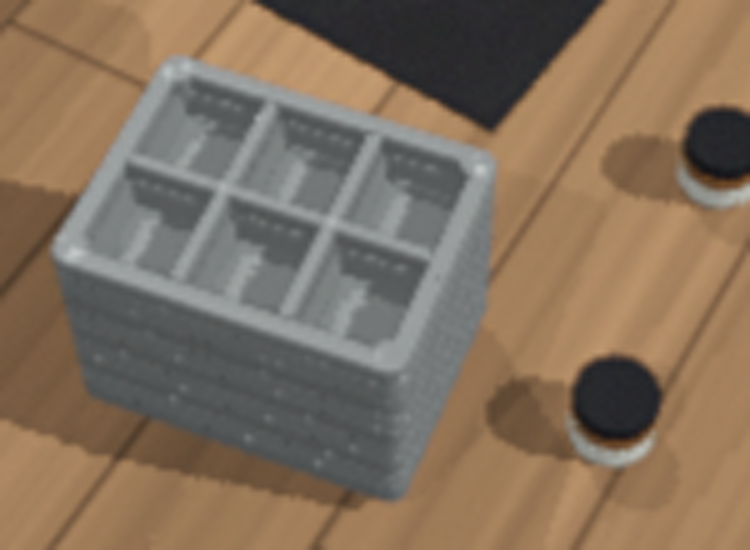

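```bash
python3 - <<'E'
import numpy as np,cv2
from h import *
T=dict(np.load("top0.npz"));S=dict(np.load("scene0.npz"))
# order: corner1(+y,-x)?? label by image: top view TL(+x+y)=c2, TR(+x,-y)=c3, BR(-x,-y)=c0, BL(-x,+y)=c1
tz=np.array([(93,128),(325,88),(380,406),(142,442)])/5+[230,140]-0.4
sz=np.array([(499,153),(400,377),(50,251),(172,52)])/5+[170,160]-0.4
for n,p,q in zip(("c2","c3","c0","c1"),tz,sz):
    o1,d1=ray(T,*p);o2,d2=ray(S,*q)
    A=np.stack([d1,-d2],1);k,_,_,_=np.linalg.lstsq(A,o2-o1,rcond=None)
    a=o1+k[0]*d1;b=o2+k[1]*d2
    print(n,onplane(T,*p,.162).round(4)[:2],onplane(S,*q,.162).round(4)[:2],((a+b)/2).round(4),np.linalg.norm(a-b).round(4))
for c,pts in((T,tz),(S,sz)):
    P=np.array([onplane(c,*p,.162)[:2] for p in pts])
    M=np.array([(100,75),(100,-75),(-100,-75),(-100,75)])/1000
    C=P.mean(0);Q=P-C
    th=np.arctan2((M[:,0]*Q[:,1]-M[:,1]*Q[:,0]).sum(),(M*Q).sum());print("centre",C.round(4),"yaw",np.degrees(th).round(2),
     np.linalg.norm(P-np.roll(P,-1,0),axis=1).round(4))
# edge-line fits: saturation-gradient of gray region by brightness in both images
for nm,im,r in(("jb",T,None),):
  for p,z in(((259,144),.046),((202,150),.046)): print(onplane(T,*p,z).round(3))
for p in((379,238),): print("spray",onplane(T,*p,.15).round(3))
E
```

```text
c2 [ 0.667  -0.0758] [ 0.6661 -0.0775] [ 0.6665 -0.0764  0.1612] 0.0018
c3 [ 0.6917 -0.2209] [ 0.6899 -0.2255] [ 0.6907 -0.2226  0.1594] 0.0044
c0 [ 0.4921 -0.2508] [ 0.4937 -0.2517] [ 0.4925 -0.2508  0.1599] 0.0004
c1 [ 0.4708 -0.1052] [ 0.4732 -0.1075] [ 0.4712 -0.1052  0.1583] 0.0001
centre [ 0.5804 -0.1632] yaw 8.68 [0.1472 0.2018 0.1471 0.1984]
centre [ 0.5807 -0.1656] yaw 8.37 [0.1498 0.1979 0.1456 0.1953]
[ 0.766 -0.111  0.046]
[0.746 0.082 0.046]
spray [ 0.44  -0.475  0.15 ]
```

>>> send_rows --plan '[[[0.025,0.026,0],[0,0,0.105],110],[[0.025,0.026,0],[0,0,0.105],110],[[0.025,0.026,0],[0,0,0.105],110],[[0.025,0.026,0],[0,0,0.105],110],[[0.025,0.026,0],[0,0,0.105],110],[[0.025,0.026,0],[0,0,0.105],110],[[0.025,0.026,0],[0,0,0.105],110],[[0.025,0.026,0],[0,0,0.105],110],[[0.025,0.026,0],[0,0,0.105],110],[[0.025,0.026,0],[0,0,0.105],110],[[0.025,0.026,0],[0,0,0.105],110],[[0.025,0.026,0],[0,0,0.105],110],[[0.025,0.026,0],[0,0,0.105],110],[[0.025,0.026,0],[0,0,0.105],110],[[0,0,0],[0,0,0],110],[[0,0,0],[0,0,0],110]]' --newtons 10

```text
time: 1.7
tool_pos: [0.4812, -0.1438, 0.2262]
tool_rot: [-3.14, -0.0, 1.724]
contact_force: [-0.4, 0.7, -0.5]
opening: 0.0519
```

```bash
cat > look.py <<'E'
import sys
from cell import robot, imaging
import cv2, numpy as np
tag=sys.argv[1]; R={"scene":[int(a) for a in sys.argv[2].split(",")],"top":[int(a) for a in sys.argv[3].split(",")]}
out=[]
for n in ("scene","top"):
    c=imaging.read_camera(n); np.savez(f"{n}{tag}.npz",**c)
    x0,y0,x1,y1=R[n]; im=c["pixels"][y0:y1,x0:x1,::-1]; out.append(cv2.resize(im,(400,int(400*im.shape[0]/im.shape[1])),interpolation=cv2.INTER_CUBIC))
H=max(o.shape[0] for o in out)
out=[cv2.copyMakeBorder(o,0,H-o.shape[0],0,0,cv2.BORDER_CONSTANT) for o in out]
cv2.imwrite(f"pics/{tag}.png",np.hstack(out)); print(robot.observe()["time"])
E
python3 look.py a 160,100,300,270 225,130,325,250
```

```text
1.8
```

View pics/a.png

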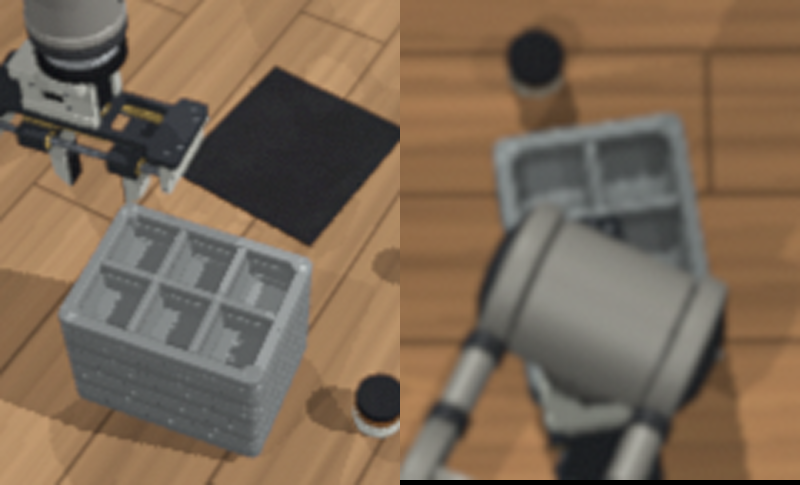

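The left picture shows the open jaws above the near short side, with the tips at about (70,185) and (135,200) in the crop. The stack is undisturbed. Going down to just above the rim, then looking again.

>>> send_rows --plan '[[[0.001,0.002,-0.015],[0,0,0],110],[[0,0,-0.015],[0,0,0],110],[[0,0,-0.015],[0,0,0],110],[[0,0,-0.01],[0,0,0],110],[[0,0,0],[0,0,0],110]]'

```text
time: 2.3
tool_pos: [0.4812, -0.1428, 0.1706]
tool_rot: [-3.139, -0.001, 1.721]
contact_force: [-0.8, -0.3, 0.7]
opening: 0.0523
```

```bash
python3 look.py b 160,130,260,230 225,130,325,250; python3 - <<'E'
import numpy as np
from h import *
from cell import robot
S=dict(np.load("sceneb.npz"));o=robot.observe();p=o["tool_pos"];y=o["tool_rot"][2];print(p,o["tool_rot"],o["opening"])
# expected rim line: centre of border
c=np.array([.5805,-.1642]);a=np.radians(8.6);R=np.array([[np.cos(a),-np.sin(a)],[np.sin(a),np.cos(a)]])
print("tcp in tray frame",R.T@(p[:2]-c))
for q in (R@[-.1,.075]+c,R@[-.1,-.075]+c): print((proj(S,[*q,.162])-[160,130])*4)
d=np.array([-np.sin(y+np.pi/2*0),np.cos(y),0])
for s in(-1,0,1):print("tip",(proj(S,p+s*d*o["opening"]/2)-[160,130])*4)
E
```

```text
2.4
[ 0.48223189 -0.14287138  0.17210512] [3.14133344e+00 1.83536959e-04 1.72170764e+00] 0.05205579268223209
tcp in tray frame [-0.09397383  0.03578336]
[174.74857887 156.05953367]
[ 75.7930257  320.40830451]
tip [191.21627256 200.95428567]
tip [156.73449912 190.00602307]
tip [122.60675858 179.170169  ]
```

View pics/b.png

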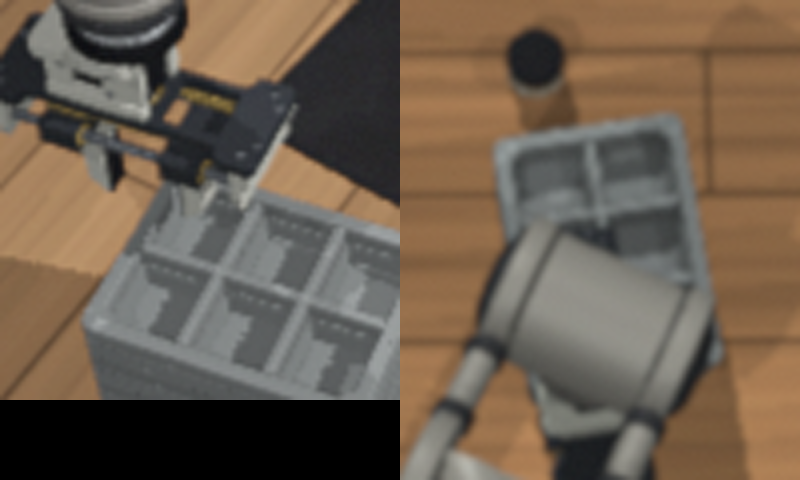

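The inner finger (crop about (195,205)) is over the corner pocket, and the other is outside the rim. In the tray frame the TCP is at (-94, 36) mm. Going down to 12 mm below the rim top, then closing gently.

>>> send_rows --plan '[[[0,0,-0.01],[0,0,0],110],[[0,0,-0.007],[0,0,0],110],[[0,0,-0.004],[0,0,0],110],[[0,0,0],[0,0,0],150],[[0,0,0],[0,0,0],190],[[0,0,0],[0,0,0],205],[[0,0,0],[0,0,0],205]]' --newtons 4

```text
time: 3.1
tool_pos: [0.4825, -0.1424, 0.151]
tool_rot: [3.141, 0.0, 1.723]
contact_force: [0.5, 0.4, -0.3]
opening: 0.0248
```

>>> send_rows --plan '[[[0,0,0],[0,0,0],212],[[0,0,0],[0,0,0],217],[[0,0,0],[0,0,0],222],[[0,0,0],[0,0,0],230],[[0,0,0],[0,0,0],230]]' --newtons 4

```text
time: 3.6
tool_pos: [0.4825, -0.1424, 0.1508]
tool_rot: [3.141, 0.0, 1.723]
contact_force: [0.8, 0.2, 0.1]
opening: 0.0124
```

```bash
python3 -c "
from cell import robot
print(robot.observe())"
```

```text
{'time': 3.6, 'qpos': array([-4.39474582e-01,  3.78989394e-01,  1.69653592e+00,  1.45986543e-04,
        1.06558716e+00, -5.91497396e-01]), 'qvel': array([-0.00044627, -0.0013935 , -0.00221953,  0.00056525, -0.00059982,
       -0.00044597]), 'joint_efforts': array([-1.01246545e-01, -4.20170474e+01, -2.11873895e+01, -5.01901412e-02,
        2.68568192e-01, -1.01489481e-02]), 'tool_pos': array([ 0.4824923 , -0.14237127,  0.15083362]), 'tool_rot': array([3.14112280e+00, 1.61677152e-04, 1.72274848e+00]), 'contact_force': array([0.8072598 , 0.17121861, 0.1299172 ]), 'torque': array([-0.02052545, -0.25183749, -0.01092575]), 'opening': 0.012364188506978086}
```

The jaws hold the 12 mm border with almost no side force. Tightening, then peeling: a slow turn about the far short edge.

>>> send_rows --plan '[[[0,0,0],[0,0,0],255],[[0,0,0],[0,0,0],255],[[0,0,0],[0,0,0],255]]' --newtons 55

```text
time: 3.9
tool_pos: [0.4825, -0.1424, 0.1508]
tool_rot: [3.141, 0.0, 1.723]
contact_force: [1.7, 0.4, 1.3]
opening: 0.0115
```

>>> send_rows --plan '[[[6e-05,1e-05,0.00116],[-0.0009,0.0059,0],255],[[6e-05,1e-05,0.00116],[-0.0009,0.0059,0],255],[[6e-05,1e-05,0.00116],[-0.0009,0.0059,0],255],[[6e-05,1e-05,0.00116],[-0.0009,0.0059,0],255],[[6e-05,1e-05,0.00116],[-0.0009,0.0059,0],255],[[6e-05,1e-05,0.00116],[-0.0009,0.0059,0],255],[[6e-05,1e-05,0.00116],[-0.0009,0.0059,0],255],[[6e-05,1e-05,0.00116],[-0.0009,0.0059,0],255],[[6e-05,1e-05,0.00116],[-0.0009,0.0059,0],255],[[6e-05,1e-05,0.00116],[-0.0009,0.0059,0],255]]'

```text
time: 4.9
tool_pos: [0.4828, -0.1422, 0.1625]
tool_rot: [-3.081, -0.0, 1.723]
contact_force: [-0.2, 0.2, -2.9]
opening: 0.0117
```

```bash
python3 look.py c 160,130,300,270 225,130,325,250; python3 -c "
from cell import robot
o=robot.observe();print(o['contact_force'],o['torque'],o['tool_pos'],o['tool_rot'])"
```

```text
5.0
[-2.79131455 -0.72947121  0.6901506 ] [-0.06457167  0.26421511 -0.07655949] [ 0.48280542 -0.14226038  0.16268742] [-3.08139013e+00  1.44485357e-04  1.72298285e+00]
```

View pics/c.png

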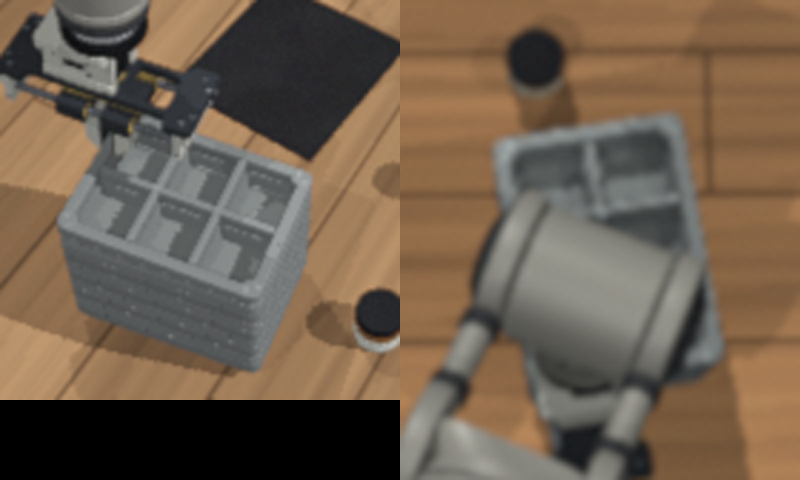

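>>> send_rows --plan '[[[0.00013,2e-05,0.00116],[-0.0009,0.0059,0],255],[[0.00013,2e-05,0.00116],[-0.0009,0.0059,0],255],[[0.00013,2e-05,0.00116],[-0.0009,0.0059,0],255],[[0.00013,2e-05,0.00116],[-0.0009,0.0059,0],255],[[0.00013,2e-05,0.00116],[-0.0009,0.0059,0],255],[[0.00013,2e-05,0.00116],[-0.0009,0.0059,0],255],[[0.00013,2e-05,0.00116],[-0.0009,0.0059,0],255],[[0.00013,2e-05,0.00116],[-0.0009,0.0059,0],255],[[0.00013,2e-05,0.00116],[-0.0009,0.0059,0],255],[[0.00013,2e-05,0.00116],[-0.0009,0.0059,0],255]]'

```text
time: 6.0
tool_pos: [0.4845, -0.142, 0.1741]
tool_rot: [-3.022, 0.0, 1.723]
contact_force: [-1.4, 0.4, -1.6]
opening: 0.0112
```

```bash
python3 look.py d 160,130,300,270 225,130,325,250; python3 - <<'E'
from cell import robot
from h import *
o=robot.observe();print(o['contact_force'],o['torque'],o['tool_pos'],o['tool_rot'])
S=dict(np.load("scened.npz"))
c=np.array([.5805,-.1642]);a=np.radians(8.6);R=np.array([[np.cos(a),-np.sin(a)],[np.sin(a),np.cos(a)]])
q=R@[-.1,-.075]+c
for z in (.162,.186):print((proj(S,[*q,z])-[160,130])*400/140)
E
```

```text
6.1
[-1.9791585  -0.1123642   0.52281478] [-0.01440043  0.14679447  0.01797302] [ 0.48448187 -0.14207253  0.17416871] [-3.02245762e+00  2.12705468e-04  1.72292326e+00]
[ 54.1378755  228.86307465]
[ 50.38677324 213.89722211]
```

View pics/d.png

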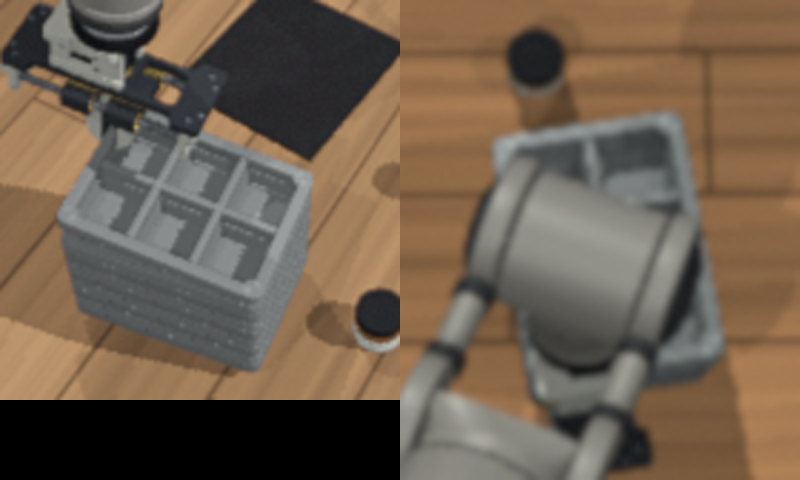

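The tray's near edge has risen: the lower left corner moved from (54,229) to about (60,213) in the crop, with a shadow gap opening below. The far edge and the stack haven't moved. Continuing the peel to about 15 degrees.

>>> send_rows --plan '[[[0.0002,3e-05,0.00115],[-0.0009,0.0059,0],255],[[0.0002,3e-05,0.00115],[-0.0009,0.0059,0],255],[[0.0002,3e-05,0.00115],[-0.0009,0.0059,0],255],[[0.0002,3e-05,0.00115],[-0.0009,0.0059,0],255],[[0.0002,3e-05,0.00115],[-0.0009,0.0059,0],255],[[0.0002,3e-05,0.00115],[-0.0009,0.0059,0],255],[[0.0002,3e-05,0.00115],[-0.0009,0.0059,0],255],[[0.0002,3e-05,0.00115],[-0.0009,0.0059,0],255],[[0.0002,3e-05,0.00115],[-0.0009,0.0059,0],255],[[0.0002,3e-05,0.00115],[-0.0009,0.0059,0],255]]'

```text
time: 7.1
tool_pos: [0.4865, -0.1417, 0.1856]
tool_rot: [-2.963, 0.0, 1.723]
contact_force: [0.6, -0.8, -1.0]
opening: 0.0115
```

>>> send_rows --plan '[[[0.00028,4e-05,0.00114],[-0.0009,0.0059,0],255],[[0.00028,4e-05,0.00114],[-0.0009,0.0059,0],255],[[0.00028,4e-05,0.00114],[-0.0009,0.0059,0],255],[[0.00028,4e-05,0.00114],[-0.0009,0.0059,0],255],[[0.00028,4e-05,0.00114],[-0.0009,0.0059,0],255],[[0.00028,4e-05,0.00114],[-0.0009,0.0059,0],255],[[0.00028,4e-05,0.00114],[-0.0009,0.0059,0],255],[[0.00028,4e-05,0.00114],[-0.0009,0.0059,0],255],[[0.00028,4e-05,0.00114],[-0.0009,0.0059,0],255],[[0.00028,4e-05,0.00114],[-0.0009,0.0059,0],255],[[0.00028,4e-05,0.00114],[-0.0009,0.0059,0],255],[[0.00028,4e-05,0.00114],[-0.0009,0.0059,0],255],[[0.00028,4e-05,0.00114],[-0.0009,0.0059,0],255]]'

```text
time: 8.4
tool_pos: [0.4899, -0.1412, 0.2003]
tool_rot: [-2.885, -0.0, 1.723]
contact_force: [1.4, 0.2, -0.5]
opening: 0.0115
```

```bash
python3 look.py e 160,130,300,270 225,130,325,250; python3 - <<'E'
from cell import robot
o=robot.observe();print(o['contact_force'],o['torque'],o['tool_pos'],o['tool_rot'],o['qpos'])
E
```

```text
8.5
[-0.26823952 -0.52896115 -1.06705019] [ 0.00255988 -0.42837961  0.01606593] [ 0.48990836 -0.14118396  0.20031354] [-2.88458212e+00 -1.63030015e-04  1.72288073e+00] [-0.35374358  0.47994592  1.41204728 -0.1238925   1.47638291 -0.4800917 ]
```

View pics/e.png

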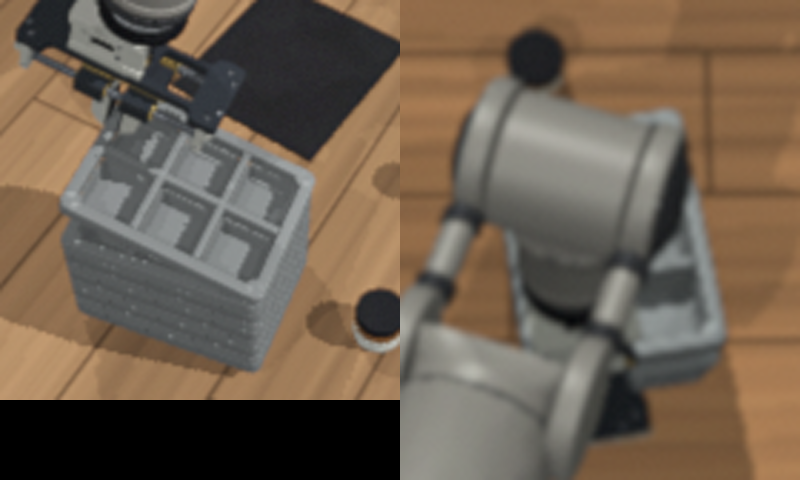

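The tray is at about 15 degrees: the lower left corner is at about (65,195), where a rigid tray would put it. The far edge is on the stack, the stack hasn't moved and the force is near zero. Lifting clear at this tilt, slowly at first.

>>> send_rows --plan '[[[0,0,0.001],[0,0,0],255],[[0,0,0.001],[0,0,0],255],[[0,0,0.001],[0,0,0],255],[[0,0,0.001],[0,0,0],255],[[0,0,0.001],[0,0,0],255],[[0,0,0.001],[0,0,0],255],[[0,0,0.0015],[0,0,0],255],[[0,0,0.0015],[0,0,0],255],[[0,0,0.0015],[0,0,0],255],[[0,0,0.0015],[0,0,0],255],[[0,0,0.002],[0,0,0],255],[[0,0,0.002],[0,0,0],255],[[0,0,0.002],[0,0,0],255],[[0,0,0.002],[0,0,0],255],[[0,0,0.002],[0,0,0],255],[[0,0,0.002],[0,0,0],255],[[0,0,0],[0,0,0],255]]'

```text
time: 10.2
tool_pos: [0.49, -0.1413, 0.2246]
tool_rot: [-2.885, 0.0, 1.723]
contact_force: [0.3, 0.3, -1.7]
opening: 0.0117
```

```bash
python3 look.py f 160,130,300,270 225,130,325,250; python3 - <<'E'
from cell import robot
o=robot.observe();print(o['contact_force'],o['torque'],o['tool_pos'],o['tool_rot'],o['qpos'])
E
```

```text
10.3
[ 0.50049173 -0.39048113 -1.82526583] [ 0.02708241 -0.2173726  -0.03165583] [ 0.48987906 -0.14120102  0.22427431] [-2.88512055e+00 -1.41877956e-04  1.72280528e+00] [-0.35392675  0.46046264  1.37569803 -0.12322238  1.53129111 -0.48710002]
```

View pics/f.png

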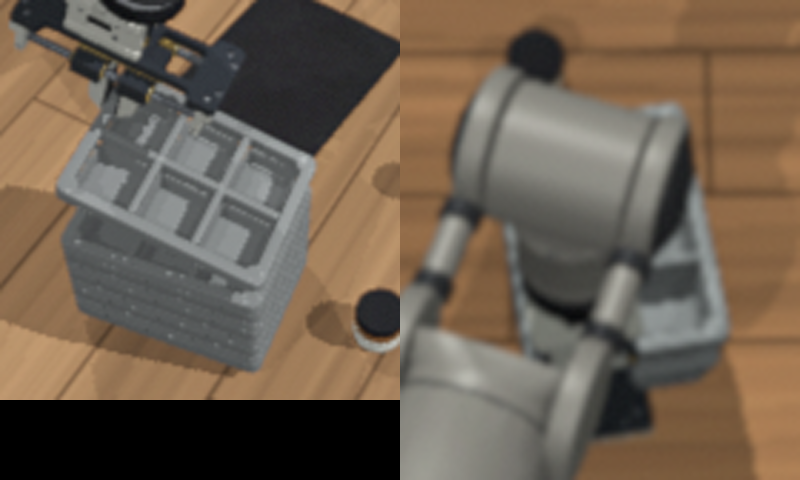

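The tray is free: the wrist now carries about its weight (1.7 N), and the stack is unmoved with a clear gap below the tray. Raising further, then levelling.

>>> send_rows --plan '[[[0,0,0.003],[0,0,0],255],[[0,0,0.005],[0,0,0],255],[[0,0,0.005],[0,0,0],255],[[0,0,0.005],[0,0,0],255],[[0,0,0.005],[0,0,0],255],[[0,0,0.006],[0,0,0],255],[[0,0,0.006],[0,0,0],255],[[0,0,0.006],[0,0,0],255],[[0,0,0.006],[0,0,0],255],[[0,0,0.006],[0,0,0],255],[[0,0,0.006],[0,0,0],255],[[0,0,0.006],[0,0,0],255],[[0,0,0.006],[0,0,0],255],[[0,0,0.005],[0,0,0],255],[[0,0,0.004],[0,0,0],255],[[0,0,0],[0,0,0],255]]'

```text
time: 11.9
tool_pos: [0.4901, -0.1413, 0.3048]
tool_rot: [-2.886, 0.0, 1.723]
contact_force: [0.7, 0.8, -1.3]
opening: 0.0115
```

>>> send_rows --plan '[[[0,0,0],[0.002,-0.0127,0],255],[[0,0,0],[0.0019,-0.0127,0],255],[[0,0,0],[0.0019,-0.0127,0],255],[[0,0,0],[0.0019,-0.0127,0],255],[[0,0,0],[0.0019,-0.0127,0],255],[[0,0,0],[0.0019,-0.0127,0],255],[[0,0,0],[0.0019,-0.0127,0],255],[[0,0,0],[0.0019,-0.0127,0],255],[[0,0,0],[0.0019,-0.0127,0],255],[[0,0,0],[0.0019,-0.0127,0],255],[[0,0,0],[0.0019,-0.0127,0],255],[[0,0,0],[0.0019,-0.0127,0],255],[[0,0,0],[0.0019,-0.0127,0],255],[[0,0,0],[0.0019,-0.0127,0],255],[[0,0,0],[0.0019,-0.0127,0],255],[[0,0,0],[0.0019,-0.0127,0],255],[[0,0,0],[0.0019,-0.0127,0],255],[[0,0,0],[0.0019,-0.0127,0],255],[[0,0,0],[0.0019,-0.0127,0],255],[[0,0,0],[0.0019,-0.0127,0],255]]'

```text
time: 13.9
tool_pos: [0.4898, -0.1412, 0.3042]
tool_rot: [3.14, 0.001, 1.723]
contact_force: [0.2, 0.0, -1.5]
opening: 0.0115
```

```bash
python3 look.py g 140,70,320,270 205,110,325,260; python3 - <<'E'
from cell import robot
o=robot.observe();print(o['contact_force'],o['torque'],o['tool_pos'],o['tool_rot'],o['qpos'])
E
```

```text
14.0
[ 0.09166463 -0.0622311  -1.41266956] [ 0.0454144   0.10267809 -0.04446994] [ 0.48967183 -0.14124155  0.30439109] [3.14058945e+00 7.56514457e-04 1.72252596e+00] [-4.31247445e-01  2.62991092e-01  1.42138691e+00 -7.98101531e-05
  1.45596069e+00 -5.82968365e-01]
```

View pics/g.png

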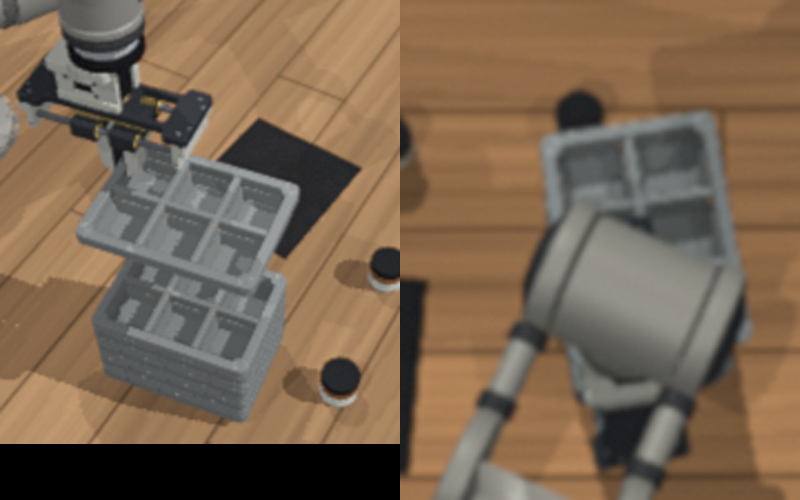

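The tray is level above the stack of eight, which stands where it was; the jars are untouched. Carrying it across.

>>> send_rows --plan '[[[-0.001,0.006,0],[0,0,-0.011],255],[[-0.002,0.012,0],[0,0,-0.011],255],[[-0.0034,0.0175,0],[0,0,-0.011],255],[[-0.0034,0.0175,0],[0,0,-0.011],255],[[-0.0034,0.0175,0],[0,0,-0.011],255],[[-0.0034,0.0175,0],[0,0,-0.011],255],[[-0.0034,0.0175,0],[0,0,-0.011],255],[[-0.0034,0.0175,0],[0,0,-0.011],255],[[-0.0034,0.0175,0],[0,0,-0.011],255],[[-0.0034,0.0175,0],[0,0,-0.011],255],[[-0.0034,0.0175,0],[0,0,-0.011],255],[[-0.0034,0.0175,0],[0,0,-0.011],255],[[-0.0034,0.0175,0],[0,0,-0.011],255],[[-0.0034,0.0175,0],[0,0,-0.011],255],[[-0.0034,0.0175,0],[0,0,-0.011],255],[[-0.0034,0.0175,0],[0,0,-0.011],255],[[-0.0034,0.0175,0],[0,0,-0.011],255],[[-0.0034,0.0175,0],[0,0,-0.011],255],[[-0.0034,0.0175,0],[0,0,-0.011],255],[[-0.002,0.01,0],[0,0,0],255]]'

```text
time: 16.0
tool_pos: [0.4265, 0.1857, 0.3043]
tool_rot: [3.141, 0.0, 1.514]
contact_force: [1.0, 0.4, -1.2]
opening: 0.011
```

>>> send_rows --plan '[[[-0.001,0.006,-0.005],[0,0,0],255],[[0,0,-0.01],[0,0,0],255],[[0,0,-0.01],[0,0,0],255],[[0,0,-0.012],[0,0,0],255],[[0,0,-0.012],[0,0,0],255],[[0,0,-0.012],[0,0,0],255],[[0,0,-0.012],[0,0,0],255],[[0,0,-0.012],[0,0,0],255],[[0,0,-0.012],[0,0,0],255],[[0,0,-0.012],[0,0,0],255],[[0,0,-0.012],[0,0,0],255],[[0,0,-0.012],[0,0,0],255],[[0,0,-0.012],[0,0,0],255],[[0,0,-0.012],[0,0,0],255],[[0,0,-0.01],[0,0,0],255],[[0,0,-0.01],[0,0,0],255],[[0,0,-0.006],[0,0,0],255],[[0,0,-0.004],[0,0,0],255],[[0,0,0],[0,0,0],255],[[0,0,0],[0,0,0],255]]'

```text
time: 18.0
tool_pos: [0.4263, 0.1904, 0.1175]
tool_rot: [3.141, 0.0, 1.514]
contact_force: [0.5, -0.5, -1.9]
opening: 0.0115
```

```bash
python3 look.py i 140,70,340,270 125,130,325,280; python3 - <<'E'
from cell import robot
o=robot.observe();print(o['contact_force'],o['torque'],o['tool_pos'],o['tool_rot'],o['opening'])
E
```

```text
18.1
[-0.12478472  0.02662442 -1.59604207] [ 0.03136233 -0.02377609 -0.02258957] [0.42637029 0.1904035  0.11766916] [3.14038980e+00 3.48644141e-04 1.51375625e+00] 0.011136089249066106
```

View pics/i.png

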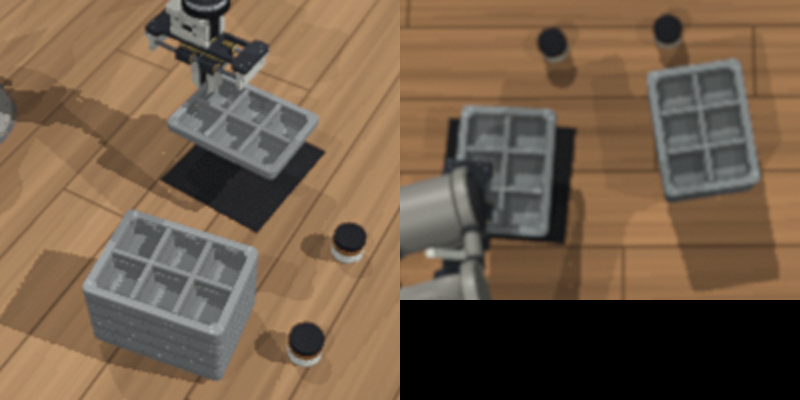

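The tray is level over the mat but about 17 mm short in y by TCP (0.190 against 0.208). Correcting, then measuring the corners.

>>> send_rows --plan '[[[-0.0015,0.0075,0],[0,0,0],255],[[-0.002,0.01,0],[0,0,0],255],[[0,0,0],[0,0,0],255],[[0,0,0],[0,0,0],255]]'

```text
time: 18.5
tool_pos: [0.4224, 0.2083, 0.1173]
tool_rot: [3.141, 0.001, 1.515]
contact_force: [-0.7, 0.4, -2.0]
opening: 0.0115
```

```bash
python3 look.py j 210,100,310,200 125,170,225,260; python3 - <<'E'
from cell import robot
o=robot.observe();print(o['contact_force'],o['tool_pos'],o['tool_rot'],o['opening'])
E
```

```text
18.6
[ 0.04803824 -0.57670598 -1.46761207] [0.42248571 0.20787176 0.11723522] [3.14134066e+00 8.07229359e-04 1.51423005e+00] 0.01142131543026742
```

View pics/j.png

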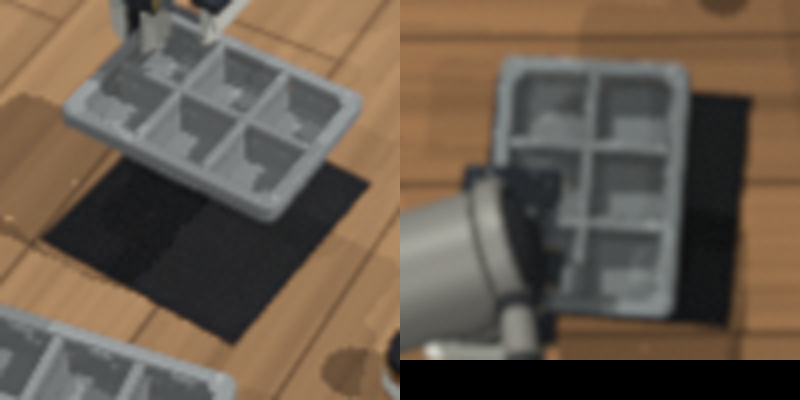

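The tray is over the mat. In the scene crop its corners are at about (364,96), (272,212) and (60,106). In the top crop they are at (98,55), (290,60) and (276,320). Triangulating them, and comparing the remaining stack with where it started.

```bash
python3 - <<'E'
import numpy as np,cv2
from h import *
T=dict(np.load("topj.npz"));S=dict(np.load("scenej.npz"))
sz=np.array([(364,96),(272,214),(60,106)])/4+[210,100]-.4
tz=np.array([(97,54),(290,60),(277,320)])/4+[125,170]-.4
P=[]
for p,q in zip(tz,sz):
    o1,d1=ray(T,*p);o2,d2=ray(S,*q)
    k=np.linalg.lstsq(np.stack([d1,-d2],1),o2-o1,rcond=None)[0]
    a=o1+k[0]*d1;b=o2+k[1]*d2;P.append((a+b)/2);print(P[-1].round(4),np.linalg.norm(a-b).round(4))
print("centre",((P[0]+P[2])/2).round(4))
Q=[onplane(T,*p,.128) for p in tz]; print("T@.128",((Q[0]+Q[2])/2).round(4))
Q=[onplane(S,*p,.128) for p in sz]; print("S@.128",((Q[0]+Q[2])/2).round(4),np.linalg.norm(Q[0]-Q[1]),np.linalg.norm(Q[2]-Q[1]))
# stack lower edges now vs before: gray mask in scene bottom part
for n,r in(("scene",(170,215,280,260)),("top",(240,225,315,245))):
  for t in("0","j"):
    c=np.load(n+t+".npz")["pixels"]; h=cv2.inRange(cv2.cvtColor(c,cv2.COLOR_RGB2HSV),(0,0,40),(180,60,255))
    y,x=np.nonzero(h[r[1]:r[3],r[0]:r[2]]); print(n,t,len(x),x.mean()+r[0],y.mean()+r[1],y.max()+r[1])
a,b=np.load("scene0.npz")["pixels"],np.load("scenej.npz")["pixels"]
for nm,(x0,y0,x1,y1) in dict(jars=(280,178,330,260),spraytrm=(90,265,210,355)).items(): print(nm,cv2.absdiff(a,b)[y0:y1,x0:x1].max())
E
```

```text
[0.6158 0.239  0.1236] 0.008
[0.6109 0.0856 0.1254] 0.0054
[0.4094 0.0952 0.1302] 0.0045
centre [0.5126 0.1671 0.1269]
T@.128 [0.513  0.1673 0.128 ]
S@.128 [0.5121 0.1651 0.128 ] 0.15004065392917 0.20115983153080802
scene 0 2739 226.45345016429354 232.0226359985396 259
scene j 2739 226.48375319459657 232.0197152245345 259
top 0 138 271.6811594202899 226.6159420289855 230
top j 134 271.42537313432837 226.55223880597015 230
jars 22
spraytrm 28
```

```bash
python3 - <<'E'
import numpy as np,cv2
from h import *
T=dict(np.load("topj.npz"));S=dict(np.load("scenej.npz"))
# overlay: predicted outline for level tray from TCP pose
tcp=np.array([.4224,.2081,.1173]);a=1.5145-np.pi/2+ (np.radians(8.6)-(1.7228-np.pi/2))
R=np.array([[np.cos(a),-np.sin(a)],[np.sin(a),np.cos(a)]])
c=tcp[:2]-R@[-.094,.0358];print(c,np.degrees(a))
outs=[]
for C,(x0,y0,x1,y1) in((S,(220,95,310,165)),(T,(140,178,205,255))):
    k=8 if C is S else 7; im=cv2.resize(C["pixels"][y0:y1,x0:x1,::-1],None,fx=k,fy=k,interpolation=cv2.INTER_CUBIC)
    pts=[(proj(C,[*(R@[x,y]+c),.128])-[x0,y0]+.5)*k for x,y in((.1,.075),(.1,-.075),(-.1,-.075),(-.1,.075))]
    cv2.polylines(im,[np.int32(pts)],True,(0,0,255),1); cv2.imwrite(f"pics/ov{len(outs)}.png",im);outs.append(im)
E
```

```text
[0.51415839 0.16689275] -3.334710872575057
```

View pics/ov0.png

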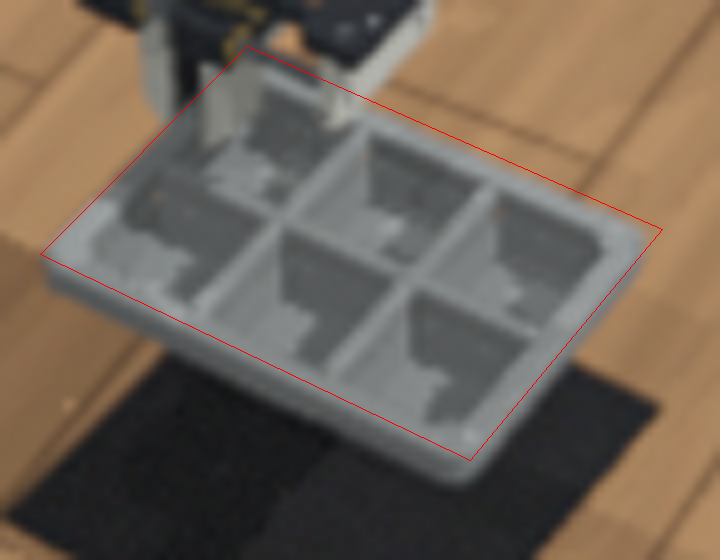

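View pics/ov1.png

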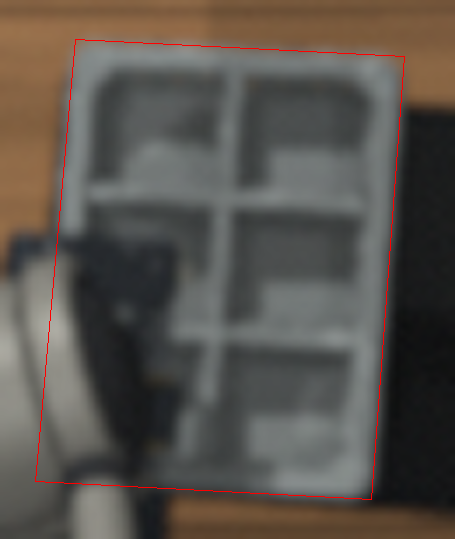

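```bash
python3 - <<'E'
import numpy as np,cv2
from h import *
def run(f,c,a,z,box,out):
    C=dict(np.load(f)); x0,y0,x1,y1=box;k=6
    R=np.array([[np.cos(a),-np.sin(a)],[np.sin(a),np.cos(a)]])
    im=cv2.resize(C["pixels"][y0:y1,x0:x1,::-1],None,fx=k,fy=k,interpolation=cv2.INTER_CUBIC)
    P=[np.int32([(proj(C,[*(R@[x*s,y*t]+c),z])-[x0,y0]+.5)*k for x,y,s,t in((1,1,.1,.075),(1,-1,.1,.075),(-1,-1,.1,.075),(-1,1,.1,.075))])]
    cv2.polylines(im,P,True,(0,0,255),1); cv2.imwrite(out,im)
run("scene0.npz",np.array([.5805,-.1642]),np.radians(8.6),.162,(175,165,275,260),"pics/ov2.png")
# intensity-edge check on back edge & right edge: signed offset of outline along normals (grey vs brown by saturation)
def edges(f,c,a,z,name):
    C=dict(np.load(f)); sat=cv2.cvtColor(C["pixels"],cv2.COLOR_RGB2HSV)[:,:,1].astype(np.float32)
    R=np.array([[np.cos(a),-np.sin(a)],[np.sin(a),np.cos(a)]])
    g=lambda x,y:proj(C,[*(R@[x,y]+c),z])
    K=[(.1,.075),(.1,-.075),(-.1,-.075),(-.1,.075)];ctr=g(0,0)
    for nm,i,j in(("back c1c2",3,0),("left c0c1",2,3)):
        p,q=g(*K[i]),g(*K[j]);d=(q-p)/np.linalg.norm(q-p);n=np.array([d[1],-d[0]]);n*=np.sign(n@(p-ctr))
        o=[]
        for t in np.arange(.1,.95,.08):
            s=np.arange(-5,5,.1);pts=(p+t*(q-p))+s[:,None]*n
            v=cv2.remap(sat,pts[:,0].astype(np.float32)[None],pts[:,1].astype(np.float32)[None],cv2.INTER_LINEAR)[0]
            o.append(s[np.argmax(v>80)] if v.max()>80 else np.nan)
        print(name,nm,np.round(o,1))
edges("scene0.npz",np.array([.5805,-.1642]),np.radians(8.6),.162,"init")
edges("scenej.npz",np.array([.5142,.1669]),np.radians(-3.33),.128,"now")
E
```

```text
init back c1c2 [-0.3 -0.4 -0.5 -0.4 -0.5 -0.5 -0.4 -0.4 -0.4 -0.4 -0.4]
init left c0c1 [0.7 0.7 0.7 0.3 0.4 0.4 0.3 0.4 0.5 0.4 0.3]
now back c1c2 [ 1.2  nan  nan -0.3 -0.4 -0.5 -0.5 -0.5 -0.3 -0.5 -0.4]
now left c0c1 [0.7 0.6 0.5 0.3 0.3 0.3 0.3 nan nan nan nan]
```

View pics/ov2.png

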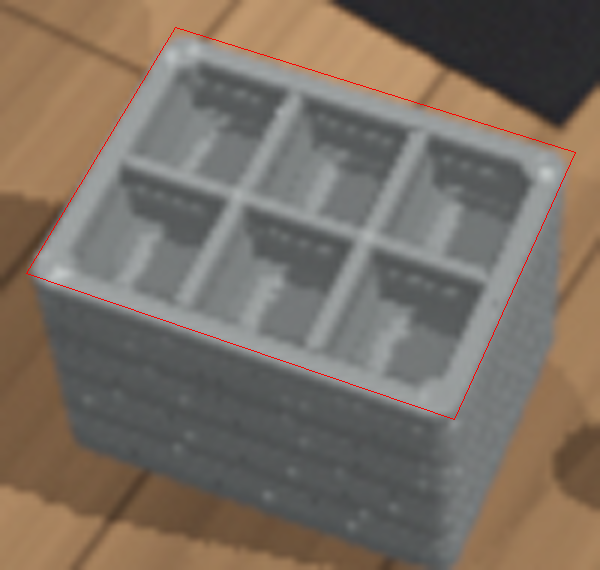

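The back and left edge offsets match the initial flat tray to within about 0.2 px, so it's level. Handing in.

```bash
python3 -c "
from cell import robot
print(robot.hand_in()); o=robot.observe(); print(o['time'],o['tool_pos'],o['opening'])"
```

```text
the job is handed in; nothing more can be done
None
the job is handed in; nothing more can be done
```

I peeled the top tray off the stack and handed the job in at about 18.6 s, with the tray held level over the middle of the mat. No verdict was reported.

- **Peel:** I pinched the short-side border 39 mm from corner1, 11 mm deep, at 55 N. Turning it slowly to about 15° lifted that end first while the far edge stayed on the stack. I lifted it clear at that tilt, levelled it and carried it across.
- **Final position:** The tray centre measured (0.513, 0.167) m, against (0.5145, 0.167) m for the mat. By the TCP height, the underside is about 90 mm above the mat.
- **Level:** The tool is vertical. The tray's visible edges sit in the image as they did when it was flat on the stack, to about 0.2 px. Hand-picked corners disagreed slightly, with heights 124–130 mm and rays missing each other by up to 8 mm. I put that down to the rounded corners.
- **Stack and other objects:** The stack is unmoved in the scene view to within 0.05 px. The jars, spray bottle and card terminal showed no visible change.
- **Mended on the way:** After the carry the tray was about 17 mm short in y, because I had added up the shifts wrongly. I corrected it before the final measurements.

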